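Load the film mould in the bench press and put the valve in float

TASK

The pump of the small bench press is off and its closed valve holds the head up. Put the flat metal film mould on the press's lower platen, centred under the head and square to the platen with its long side running from front to back, and let go of it; then push the valve lever away from you, past its stiff detent, until it stays in the float notch by itself and the head has sunk onto the mould and rests on it. Never let the head come down without the mould under it, and do not knock over or shift the glassware and other things standing around.

Things in the scene. Friction and masses are not known exactly. Their poses are not given: they have to be found in the camera images.
- mould: Two-plate film mould, a closed rigid rectangular block of steel, brass and aluminium layers, 100 x 56 x 36 mm, about 0.6 kg (0.4 to 0.8), lying flat on the worktop to the left of the press. Origin: centre of its underside; x along the 100 mm side, y along the 56 mm side, z up. It is the same turned end for end. Grip it across the 56 mm width.
- platen_centre (a point): Centre of the top of the press's lower platen (steel plate, 110 mm front to back, 92 mm wide, 47 mm above the worktop). x points from the front of the press (robot side) to its back, y to its left, z up. The press is fixed; its place and yaw vary. Offsets below are in this frame. The raised head hangs 178 mm above the platen.
- press: Grey C-frame bench press. Origin on the head's axis, on the worktop; axes as platen_centre. Base x -100 to 165, y +-85, z 4 to 35 mm; column from x = 80 mm; cylinder and top arm with gauge above z = 277 mm, front at x = -76 mm. The head blocks a vertical tool over the platen: lean it 25 to 45 degrees, its top to the front, and grip the mould with that same lean, 20 mm in front of its middle.
- press_head: Ram with the round steel pressing head, 70 mm in diameter, 2 kg. Origin: centre of the head's lower face. Slides only vertically. Held up while the valve lever is not in float; once the lever is past the detent it sinks by its own weight at about 0.085 m/s: 142 mm onto the mould, about 1.7 s.
- head_face (a point): Centre of the lower face of the pressing head, straight above platen_centre: 178 mm above it when raised, 36 mm when it rests on the mould.
- valve_lever (a joint): Lever angle (rad). 0 = hold, at the stop, leaning 0.30 towards the front of the press; grows as the knob is pushed to the back. A return spring resists with 2.5 N at the knob, 5 N at 0.38; there a detent roller needs about 16 N; past the hump at 0.55 it snaps on and stays by itself in the float notch at 0.71 (end stop 0.76). Let go before the hump, it springs back to 0.
- valve_pivot (a point): Hinge axis of the valve lever, in the plane of the lever, at x = -50, y = -162, z = +31 mm from platen_centre (right of the press); the axis runs along y. With lever angle q the knob's centre lies 130 sin(q - 0.30) mm further along x and 130 cos(q - 0.30) mm higher. The valve block, cam disc and guide quadrant fill x -95 to +65, y -75 to -175 mm and reach 90 mm above the hinge.
- knob (a point): Centre of the black ball knob, 36 mm in diameter, 130 mm from the hinge at the top end of the valve lever, right of the press; an 11 mm rod leads down from it to a cam disc. It is free above, in front and on the right; the press's top arm is 110 mm to its left and 115 mm higher.
- petri_a: shallow round lidded glass dish, 61 mm across, 15 mm high, on the left front of the worktop. Bystander; origin at the centre of its underside.
- petri_b: shallow round lidded glass dish, 61 mm across, 15 mm high, right of the press. Bystander; origin at the centre of its underside.
- beaker_tall: glass beaker, 72 mm across, 94 mm high, left of the press and behind the mould. Bystander; origin at the centre of its underside.
- beaker_mid: glass beaker, 62 mm across, 80 mm high, right of the press. Bystander; origin at the centre of its underside.
- amber_small: small brown reagent bottle with screw cap, 48 mm across, 105 mm high, right of the press. Bystander; origin at the centre of its underside.
- wash_bottle: white squeeze bottle with bent spout, 64 mm across, 216 mm high, at the back right of the press; its round body stands 27 mm off the origin along its own y. Bystander.
- carton: small flat carton, 42 x 72 x 18 mm, right front. Bystander; origin at the centre of its underside.
- pen: grey marker pen, 16 x 120 mm, lying at the left front. Bystander; origin at the centre of its underside.

How it is judged (in metres and radians):
On the way, in this order (a step that is already met when the one before it is completed fails the run):
1. the mould lies flat on the platen, centred under the raised head and square, and has been let go, with the lever still in hold (horizontal distance between mould and platen_centre below 0.015 m and angle between the x axis of mould and the x axis of platen_centre, either way round below 0.2 rad and z of mould in the frame of platen_centre between -0.004 and 0.004 m and angle between mould's own z axis and vertical below 0.06 rad and contact force between the fingers and mould below 0.5 N and value of joint valve_lever below 0.15 rad and z of head_face in the frame of platen_centre above 0.165 m), for 0.2 s.
2. the lever is past the detent in the float notch and the head rests on the mould (horizontal distance between mould and platen_centre below 0.015 m and angle between the x axis of mould and the x axis of platen_centre, either way round below 0.2 rad and z of mould in the frame of platen_centre between -0.004 and 0.004 m and angle between mould's own z axis and vertical below 0.06 rad and value of joint valve_lever above 0.62 rad and z of head_face in the frame of platen_centre below 0.041 m and contact force between press_head and mould above 8 N), for 0.2 s.
At the end, for the whole second after the job is handed in: The mould lies flat on the lower platen, its centre within 15 mm of the platen's centre and its long side within 0.2 rad (11 degrees) of front to back; the valve lever stands still by itself in the float notch (above 0.64 rad); the head rests on the mould with its weight (more than 8 N) (horizontal distance between mould and platen_centre below 0.015 m and angle between the x axis of mould and the x axis of platen_centre, either way round below 0.2 rad and z of mould in the frame of platen_centre between -0.004 and 0.004 m and angle between mould's own z axis and vertical below 0.06 rad and value of joint valve_lever above 0.64 rad and velocity of joint valve_lever below 0.1 rad/s and z of head_face in the frame of platen_centre between 0.031 and 0.041 m and contact force between press_head and mould above 8 N and linear speed of mould below 0.02 m/s); the robot touches nothing.
It fails at once if the head comes down below the height of the mould's top (the mould is not under it) (z of head_face in the frame of platen_centre below 0.029 m).
It fails at once if a bystander (dish, beaker, bottle, carton or pen) is shifted by more than 2.5 cm (distance of any of petri_a, petri_b, beaker_tall, beaker_mid, amber_small, wash_bottle, carton, pen from where it was at the start of the episode above 0.025 m).
It fails at once if a beaker, bottle, dish or the carton is tipped over (angle between any of petri_a, petri_b, beaker_tall, beaker_mid, amber_small, wash_bottle, carton's own z axis and vertical above 0.5 rad).
It also fails if it takes over 61 s, if anything falls off the work surface, if the arm or the gripper's body presses on something with over 40 N, if the wrist force passes 120 N, or if a joint passes its speed limit or range.

ROBOT

A 6-joint arm with a two-finger parallel gripper is mounted at the origin on a cart in front of the work surface, level with it; the furniture and walls round the work are solid. World frame = base frame: x ahead of the robot, y to its left, z up, the work surface at z = 0. Lengths are in mm, angles in rad, forces in N, time in s.
With the tool pointing down it reaches from about 200 to 875 mm from the base axis. Payload 3.4 kg.
Tool frame: the origin (TCP) lies midway between the tips of the shut fingers; the grasp point (between the pads) lies grip_depth behind it (grip_depth is the distance from the TCP to the grasp point, in mm); z points along the fingers, y is the line along which they close (so a half turn about z gives the same grasp; the last joint's range is limited). The gripper opens to 94 mm and grips with 3 to 60 N. Pads are 16 mm wide; open, the fingers measure 119 mm over their backs; the gripper's body (75 mm by 177 mm) begins 78 mm behind the grasp point.
Start: joints at [-1.307, 0.276, 1.505, -0, 1.361, -0.121], TCP at [215.842, -532.989, 205.493] pointing down, gripper open.
Joint ranges: [-2.89, 2.89], [-0.75, 2.08], [0.22, 2.7], [-1.18, 4.32], [0.11, 2.71], [-2.7, 2.7]. Speed limits (rad/s): [2.57, 2.57, 3.14, 3.14, 3.14, 3.14].

INTERFACE

Orientations are given as a rotation vector (axis times angle).
In Python, from workcell import * gives the robot as it stands.
- The arm moves only by the shell command python3 -m creep 'ROWS' [OPENING] [FORCE]. ROWS is JSON, a list of rows, each a list of 4 numbers: the shift along the world's x, y, z in mm, then the turn about the world's z in degrees. A call has 1 to 10 rows; each row is the pose to reach, as a shift and turn from the pose commanded when the call began; what a row does not reach only later rows make up. A row lasts 1/12 s, in which the tool goes at most 41.7 mm and 7.16 degrees, less where a joint would pass 70% of its speed; a pose out of reach is approached as far as the arm can. A call with a gripper value outside its range is refused whole. OPENING is the finger opening in mm, from 0 to 94, set as the call begins (- or left out, the last holds). The fingers move at their own pace and stop on an object; FORCE is the grip in N (left out, the last holds). Time passes only in rows, so rows that repeat a pose let the fingers close. It gives the time, the measured TCP pose, the force, the opening and the grip force at its end, in the units of the state.
- get_state(): the state, without advancing time (a new reading comes with each control period).
- read_camera(name): name is "scene" or "top" or "wrist"; returns a dict with "img" (400x640x3 uint8, red, green, blue), "z_map" (400x640 float32, mm along the optical axis (not along the pixel's ray), 0 where there is no reading), "fx", "fy", "cx", "cy" (pixels), "dist" ([k1, k2, p1, p2, k3] as OpenCV has them; the pictures are not rectified), "rvec" (rotation vector, rad) and "tvec" (3), from world to camera coordinates, as OpenCV has them; the wrist camera has in their place "tool_from_camera" (4x4, takes a point from camera to tool coordinates, whose origin is the TCP and whose axes are the flange's). Camera axes: x right, y down, z forward; pixel columns grow to the right and rows downward; lengths in mm; the calibration is good to about 2 mm. A picture is of the moment at which its call begins: read the wrist's pose just before it.
- sign_off(): hands the job in; it is judged then, once.
The state is a dict: "clock": time; "joint_pos": joint angles; "joint_vel": joint speeds; "effort": joint torques, N m; "ee_pos": TCP position; "eef_rot": TCP orientation; "contact_force": force on the tool from outside, world axes, zero at the start; "ft_torque": the same for the moment, N m; "gripper_width": finger opening in mm; "finger_force": force on a finger pad.
Only numpy, scipy, OpenCV 4.12 (cv2) and the standard library are available. Lean on these libraries where they do the work, as an engineer would, in place of code of your own. Each camera call takes 0.05 s, during which the arm holds its last target. There are 200 camera calls.

## Working session

There is one attempt and no reset: what is moved stays moved. The work goes in short steps, Python scripts to look and compute and a shell command to move; the robot and the scene stay as the last step left them, time stands still between calls to the robot, and variables do not carry over. Pictures are saved under pics/ and viewed, at most 13 in all, crops included, and the job is handed in when it is done.

View pics/scene0.png

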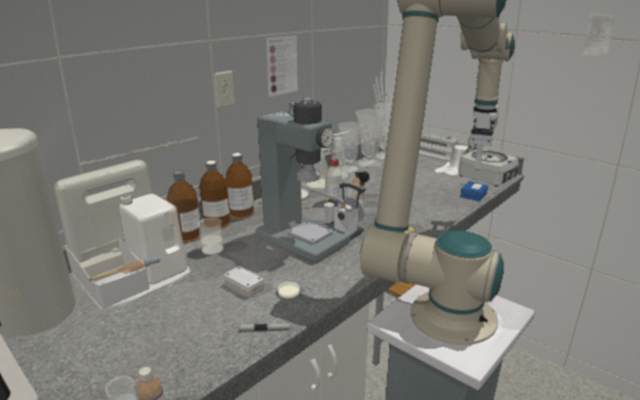

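View pics/top0.png

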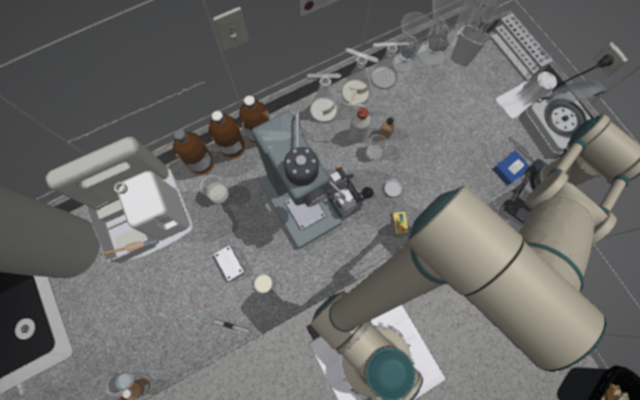

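```bash
cat > h.py <<'E'
import numpy as np, cv2
from workcell import *
from scipy.spatial.transform import Rotation as R
def cam(n):
    c=read_camera(n); c["K"]=np.array([[c["fx"],0,c["cx"]],[0,c["fy"],c["cy"]],[0,0,1.]]); c["dist"]=np.array(c["dist"],float)
    if "rvec" in c:
        c["R"]=cv2.Rodrigues(np.array(c["rvec"],float))[0]; c["t"]=np.array(c["tvec"],float).ravel()
    return c
def rays(c,px):
    u=cv2.undistortPoints(np.array(px,float).reshape(-1,1,2),c["K"],c["dist"]).reshape(-1,2)
    return np.c_[u,np.ones(len(u))]
def plane(c,px,z):
    d=rays(c,px)@c["R"]; o=-c["R"].T@c["t"]
    return o+d*((z-o[2])/d[:,2])[:,None]
def cloud(c):
    v,u=np.mgrid[0:400,0:640]; px=np.c_[u.ravel(),v.ravel()]
    P=(rays(c,px)*c["z_map"].reshape(-1,1)-c["t"])@c["R"]
    return P.reshape(400,640,3)
E
python3 - <<'E'
from h import *
c=cam("top"); P=cloud(c); ok=c["z_map"]>0
def comp(m,seed):
    m=cv2.morphologyEx(m.astype(np.uint8),cv2.MORPH_OPEN,np.ones((2,2)))
    n,l=cv2.connectedComponents(m); y,x=seed
    return (l==l[y,x])&(l[y,x]>0)
for name,(u,v),z in (("mould",(228,262),36),("platen",(305,212),47)):
    print(name,P[v,u],c["img"][v,u])
    m=ok&(abs(P[...,2]-z)<(9 if z==36 else 6)); 
    w=np.zeros_like(m); w[v-35:v+35,u-35:u+35]=1
    m=comp(m&w,(v,u)); print(m.sum())
    if m.sum()==0: continue
    ys,xs=np.nonzero(m); Q=plane(c,np.c_[xs,ys],z)
    r=cv2.minAreaRect(Q[:,:2].astype(np.float32)); print("rect",r, "medz",np.median(P[m][:,2]), cv2.boxPoints(r).round().tolist())
for n,(u,v) in dict(knob=(367,193),petri_a=(263,284),beakertall=(215,190),petri_b=(393,188),carton=(400,222),pen=(232,326)).items(): print(n,P[v,u].round(),c["img"][v,u])
m=(c["img"].max(2)<45)[175:210,350:385]; ys,xs=np.nonzero(m); print("knob px",xs.mean()+350,ys.mean()+175,len(xs), plane(c,[[xs.mean()+350,ys.mean()+175]],202))
im=c["img"][140:300,190:420,::-1]; cv2.imwrite("pics/topcrop.png",cv2.resize(im,None,fx=3.4,fy=3.4,interpolation=cv2.INTER_CUBIC))
E
```

```text
mould [488.97572551 266.07638672  36.79086651] [218 216 221]
567
rect ((482.0741271972656, 264.669921875), (101.25324249267578, 57.39304733276367), 2.484729051589966) medz 35.612515974914366 [[430.0, 291.0], [433.0, 234.0], [534.0, 238.0], [531.0, 296.0]]
platen [512.55193972 -27.24859986  48.11444913] [172 173 182]
614
rect ((518.224853515625, -34.81328201293945), (111.62252044677734, 91.94254302978516), 1.3781201839447021) medz 46.81444872578611 [[461.0, 10.0], [464.0, -82.0], [575.0, -79.0], [573.0, 12.0]]
knob [ 437. -192.  217.] [40 40 42]
petri_a [377. 201.  10.] [215 212 190]
beakertall [732. 202.  31.] [175 177 171]
petri_b [ 448. -338.   15.] [176 177 181]
carton [ 335. -293.   18.] [114 133  75]
pen [308. 343.  16.] [83 84 85]
knob px 366.46478873239437 192.77464788732394 71 [[ 441.2705122 -195.226882   202.       ]]
```

View pics/topcrop.png

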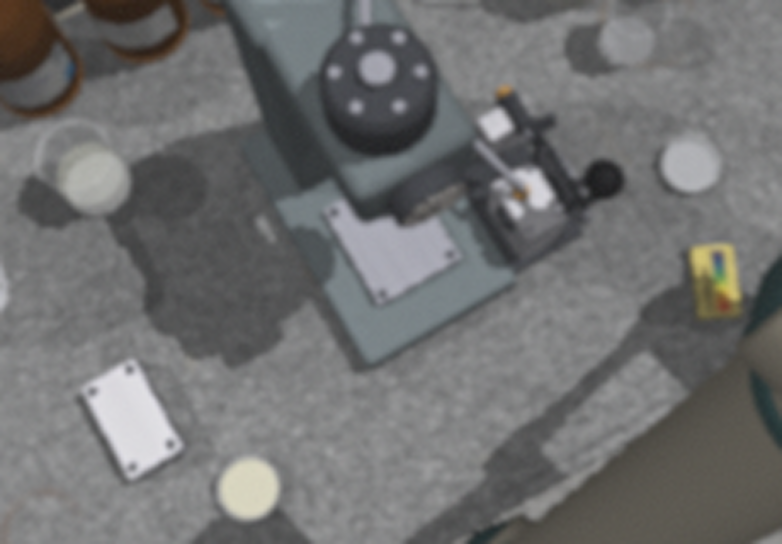

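```bash
python3 -m creep '[[0,0,40,-5],[0,0,80,-10],[0,0,120,-15],[0,20,160,-19.5],[0,60,180,-19.5],[20,100,200,-19.5],[40,140,210,-19.5],[50,180,220,-19.5],[60,220,230,-19.5],[60,220,230,-19.5]]' 94; python3 -m creep '[[10,40,0,0],[20,80,0,0],[30,120,0,0],[40,160,0,0],[50,200,0,0],[60,240,0,0],[60,280,0,0],[60,320,0,0],[60,360,0,0],[60,400,0,0]]'; python3 -c "
from workcell import *;s=get_state();print(s['joint_pos'],s['eef_rot'])"
```

```text
clock: 0.98
ee_pos: [276.4, -308.7, 437.6]
eef_rot: [3.14, 0.074, 0.004]
contact_force: [0.8, 0.4, 0.6]
gripper_width: 94.1
finger_force: 0.0
clock: 1.82
ee_pos: [335.0, 88.9, 435.5]
eef_rot: [3.141, 0.069, 0.001]
contact_force: [0.5, -0.5, -0.6]
gripper_width: 93.8
finger_force: 0.0
[ 5.79851924e-02 -1.29135816e-01  1.40503234e+00 -2.14676494e-04
  1.86518812e+00  1.58447945e+00] [3.14063696e+00 6.94817975e-02 8.08982615e-04]
```

```bash
python3 -m creep '[[0,0,40,0],[0,0,80,0],[0,0,120,0],[0,0,160,0],[0,0,200,0],[0,0,240,0],[0,0,280,0],[0,0,320,0],[0,0,360,0],[0,0,400,0]]'; python3 -c "
from workcell import *;s=get_state();print(s['joint_pos'],s['eef_rot'])"; python3 -m creep '[[0,0,40,0],[0,0,80,0],[0,0,120,0],[0,0,160,0],[0,0,200,0]]'; python3 -c "
from workcell import *;s=get_state();print(s['joint_pos'],s['eef_rot'])"
```

```text
clock: 2.65
ee_pos: [337.7, 86.9, 731.2]
eef_rot: [-3.139, -0.07, -0.05]
contact_force: [-0.8, -0.1, 1.1]
gripper_width: 93.8
finger_force: 0.0
[5.13822640e-02 1.75540425e-01 2.23450002e-01 4.77230027e-04
 2.71064964e+00 1.57821173e+00] [-3.13928698 -0.06970935 -0.05014025]
clock: 3.07
ee_pos: [319.0, 82.3, 743.0]
eef_rot: [-3.136, -0.07, -0.107]
contact_force: [0.6, -0.1, -0.6]
gripper_width: 93.6
finger_force: 0.0
[0.03807701 0.14241581 0.22036031 0.00449685 2.71062302 1.5686718 ] [-3.13603592 -0.069555   -0.10692985]
```

```bash
python3 -m creep '[[-40,0,0,0],[-80,0,0,0],[-120,0,0,0],[-160,0,0,0],[-200,0,0,0],[-200,0,0,0]]'; python3 -c "
from workcell import *;s=get_state();print(s['joint_pos'],s['eef_rot'])"; python3 -m creep '[[0,0,-40,0],[0,0,-80,0],[0,0,-120,0],[0,0,-160,0],[0,0,-200,0],[0,0,-200,0]]'; python3 -c "
from workcell import *;s=get_state();print(s['joint_pos'],s['eef_rot'])"
```

```text
clock: 3.57
ee_pos: [112.8, 82.0, 743.4]
eef_rot: [-3.133, -0.072, -0.133]
contact_force: [-1.3, 0.5, 0.9]
gripper_width: 94.3
finger_force: 0.0
[ 0.11883955 -0.17702541  0.52298587 -0.0081271   2.711       1.6359623 ] [-3.13324622 -0.07230417 -0.13258248]
clock: 4.07
ee_pos: [115.6, 82.1, 530.5]
eef_rot: [-3.139, -0.07, -0.07]
contact_force: [0.3, -0.0, -0.3]
gripper_width: 94.1
finger_force: 0.0
[ 0.11641213 -0.42962419  1.33847759 -0.00411697  2.18833176  1.64002267] [-3.1392023  -0.07021589 -0.06991148]
```

```bash
python3 -m creep '[[0,0,0,0],[0,0,0,0],[0,0,0,0]]' | grep rot; python3 -m creep '[[40,0,0,0],[80,0,0,0],[120,0,0,0],[120,0,0,0]]'|grep -E 'rot|pos';  python3 -m creep '[[0,0,40,0],[0,0,80,0],[0,0,120,0],[0,0,160,0],[0,0,200,0],[0,0,240,0],[0,0,280,0],[0,0,300,0],[0,0,300,0],[0,0,300,0]]'| grep -E 'rot|pos';python3 -m creep '[[0,0,40,0],[0,0,80,0],[0,0,120,0],[0,0,160,0],[0,0,200,0],[0,0,240,0],[0,0,280,0],[0,0,300,0],[0,0,300,0],[0,0,300,0]]'| grep -E 'clo|rot|pos'
```

```text
eef_rot: [-3.135, -0.069, -0.119]
ee_pos: [250.1, 82.6, 541.3]
eef_rot: [-3.136, -0.067, -0.109]
ee_pos: [277.4, 95.2, 760.7]
eef_rot: [-3.133, -0.069, -0.198]
clock: 6.32
ee_pos: [263.7, 88.2, 768.0]
eef_rot: [-3.128, -0.07, -0.24]
```

Run:
```python
from h import *
s=get_state(); print(s['joint_pos'],s['ee_pos'])
for n in ("top","scene"):
    c=cam(n); P=cloud(c)[c["z_map"]>0]
    Q=P[(P[:,2]>350)]; 
    h,xe,ye=np.histogram2d(Q[:,0],Q[:,1],bins=[np.arange(-600,1500,150),np.arange(-1500,1501,200)])
    print(n); print("y",ye[:-1].astype(int))
    for i,r in enumerate(h.astype(int)): print(int(xe[i]),r)
```

```text
[ 0.07752627  0.05777452  0.22039492 -0.011425    2.71004305  1.59309936] [263.6553125   88.21941673 768.02689944]
top
y [-1500 -1300 -1100  -900  -700  -500  -300  -100   100   300   500   700
   900  1100  1300]
-600 [0 0 0 0 0 0 0 0 0 0 0 0 0 0 0]
-450 [0 0 0 0 0 0 0 0 0 0 0 0 0 0 0]
-300 [0 0 0 0 0 0 0 0 0 0 0 0 0 0 0]
-150 [0 0 0 0 0 0 0 0 0 0 0 0 0 0 0]
0 [0 0 0 0 0 0 0 0 0 0 0 0 0 0 0]
150 [   0    0    0    0    0    0    0 7662 3422    0    0    0    0    0
    0]
300 [ 0 50  0  0  0  0  0 79  0  0  0  0  0  0  0]
450 [   0  790    0    0    0    0    0 2548    0    0    0    0    0    0
    0]
600 [   0    0    0    0    0    0    0 1421    0    0  538    1    0    0
    0]
750 [  0   0   0   0   0   0   0   0   0   0 655   0   0   0   0]
900 [    0     0     0     0     0   384  2245  5209 10068  9429  1405     0
     0     0     0]
1050 [0 0 0 0 0 0 0 0 0 0 0 0 0 0 0]
1200 [0 0 0 0 0 0 0 0 0 0 0 0 0 0 0]
scene
y [-1500 -1300 -1100  -900  -700  -500  -300  -100   100   300   500   700
   900  1100  1300]
-600 [0 0 0 0 0 0 0 0 0 0 0 0 0 0 0]
-450 [0 0 0 0 0 0 0 0 0 0 0 0 0 0 0]
-300 [0 9 0 0 0 0 0 0 0 0 0 0 0 0 0]
-150 [   0 3656    2    0    0    0    0   27 6509    0    0    0    0    0
    0]
0 [   0 4116    4    0    0    0    0  108 3769    0    0    0    0    0
    0]
150 [   0 3651    0    0    0    0    0    0    0    0    0    0    0    0
    0]
300 [   0 3192    0    0    0    0    0   69    0    0    0    0    0    0
    0]
450 [   0 2677    0    0    0    0    0 1728    0    0    0    0    0    0
    0]
600 [   0  424    0    0    0    0    0  551    0    0 1574  711    0    0
    0]
750 [   0    0 1179   66    0    0    0    0    0    0  333    0    0    0
    0]
900 [    0     0  1659  2385  2959  3662  4669  6017  7832 10311  7322     0
     0     0     0]
1050 [0 0 0 0 0 0 0 0 0 0 0 0 0 0 0]
1200 [0 0 0 0 0 0 0 0 0 0 0 0 0 0 0]
```

```bash
python3 -m creep '[[-25,0,30,0],[-50,0,60,0],[-75,0,90,0],[-100,0,120,0],[-125,0,150,0],[-150,0,180,0]]' | grep -E 'rot|pos';python3 -m creep '[[-25,0,30,0],[-50,0,60,0],[-75,0,90,0],[-100,0,120,0],[-125,0,150,0],[-150,0,180,0]]' | grep -E 'clo|rot|pos'
```

```text
ee_pos: [211.1, 111.5, 782.2]
eef_rot: [-3.119, -0.069, -0.331]
clock: 7.42
ee_pos: [150.7, 132.0, 792.3]
eef_rot: [-3.098, -0.071, -0.412]
```

```bash
python3 -m creep '[[0,0,40,0],[0,0,80,0],[0,0,120,0],[0,0,160,0],[0,0,200,0],[0,0,240,0]]' | grep -E 'rot|pos';python3 -m creep '[[-20,-10,40,0],[-40,-20,80,0],[-60,-30,120,0],[-80,-40,160,0],[-100,-50,200,0],[-100,-50,240,0]]' | grep -E 'clo|rot|pos';  python3 -c "
from workcell import *;s=get_state();print(s['joint_pos'])"
```

```text
ee_pos: [147.8, 117.7, 796.1]
eef_rot: [-3.09, -0.068, -0.435]
clock: 8.42
ee_pos: [112.8, 100.9, 804.1]
eef_rot: [-3.071, -0.071, -0.503]
[ 0.7887554  -0.09420218  0.22037252 -0.50076831  2.7103489   1.82543626]
```

```bash
python3 -m creep '[[40,-10,-40,0],[80,-10,-60,0],[120,-10,-80,0],[160,-20,-80,0],[200,-30,-80,0],[240,-30,-80,0]]' | grep -E 'rot|pos';python3 -m creep '[[-25,0,35,0],[-50,0,70,0],[-75,0,100,0],[-100,0,140,0],[-125,0,180,0],[-150,0,200,0]]' | grep -E 'clo|rot|pos';  python3 -m creep '[[-25,0,35,0],[-50,0,70,0],[-75,0,100,0],[-100,0,140,0],[-125,0,180,0],[-150,0,200,0]]' | grep -E 'clo|rot|pos';  python3 -c "
from workcell import *;s=get_state();print(s['joint_pos'])"
```

```text
ee_pos: [257.2, 79.5, 746.6]
eef_rot: [-3.072, -0.061, -0.512]
clock: 9.42
ee_pos: [151.3, 77.2, 807.3]
eef_rot: [-3.076, -0.024, -0.53]
clock: 9.92
ee_pos: [98.7, 80.2, 808.7]
eef_rot: [-3.062, -0.068, -0.545]
[ 0.87570527 -0.11950787  0.22036574 -0.61140749  2.7097805   1.80298316]
```

```bash
python3 -m creep '[[25,-10,-20,0],[50,-20,-40,0],[75,-40,-60,-5],[100,-70,-90,-12],[120,-100,-120,-19],[140,-130,-150,-26],[160,-160,-180,-33],[180,-190,-200,-40],[200,-220,-220,-45],[200,-220,-220,-45]]' | grep -E 'rot|pos';python3 -m creep '[[26,-26,-10,0],[52,-52,-20,0],[78,-78,-20,0],[104,-104,-20,0],[130,-130,-20,0],[156,-156,-20,0],[182,-182,-20,0],[208,-208,-20,0],[234,-234,-20,0],[260,-260,-20,0]]' | grep -E 'clo|rot|pos';  python3 -c "
from workcell import *;s=get_state();print(s['joint_pos'])
from scipy.spatial.transform import Rotation as R
print(R.from_rotvec(s['eef_rot']).as_matrix())"
```

```text
ee_pos: [195.6, -15.9, 710.4]
eef_rot: [2.952, -0.639, 0.534]
clock: 11.58
ee_pos: [456.8, -274.4, 689.5]
eef_rot: [2.964, -0.61, 0.527]
[-0.76085577  0.14033983  0.51960596  0.14350771  2.14543827  1.31469839]
[[ 8.62301568e-01 -3.95081272e-01  3.16775622e-01]
 [-3.70992962e-01 -9.18646092e-01 -1.35843953e-01]
 [ 3.44674089e-01 -3.83072401e-04 -9.38722337e-01]]
```

```bash
python3 -m creep '[[26,-26,-20,-7],[52,-52,-40,-14],[78,-78,-60,-20],[104,-104,-80,-20],[130,-130,-100,-20],[156,-156,-120,-20],[182,-182,-140,-20],[208,-208,-140,-20],[234,-234,-140,-20],[260,-260,-140,-20]]' | grep -E 'rot|pos'; python3 -c "
from workcell import *;s=get_state();print(s['joint_pos'])
from scipy.spatial.transform import Rotation as R
print(R.from_rotvec(s['eef_rot']).as_matrix())"
```

```text
ee_pos: [695.1, -519.3, 515.7]
eef_rot: [2.757, -1.093, 0.515]
[-0.71717851  0.62588306  0.22336333 -0.01068873  1.92462424  1.60309456]
[[ 0.67907499 -0.68483065  0.26431825]
 [-0.63996985 -0.72869342 -0.24381241]
 [ 0.35957718 -0.0035888  -0.93310844]]
```

```bash
python3 -m creep '[[20,-20,0,0],[40,-40,0,0],[60,-60,0,0],[80,-80,0,0],[100,-100,0,0]]' | grep -E 'clo|rot|pos'; python3 -c "
from workcell import *;s=get_state();print(s['joint_pos'])
from scipy.spatial.transform import Rotation as R
print(R.from_rotvec(s['eef_rot']).as_matrix())"
```

```text
clock: 12.83
ee_pos: [736.1, -569.7, 476.9]
eef_rot: [2.732, -1.081, 0.583]
[-7.32635091e-01  6.89237539e-01  2.20411555e-01 -1.54116644e-03
  1.81429999e+00  1.59107132e+00]
[[ 0.66555391 -0.68316722  0.30053377]
 [-0.62655233 -0.73022836 -0.27239442]
 [ 0.40554922 -0.00700696 -0.91404635]]
```

```bash
python3 -m creep '[[25,-25,20,0],[50,-50,40,0],[75,-75,60,0],[100,-100,80,0],[125,-125,100,0],[150,-150,120,0]]' | grep -E 'clo|rot|pos';python3 -m creep '[[25,-25,20,0],[50,-50,40,0],[75,-75,60,0],[100,-100,80,0],[125,-125,100,0],[150,-150,120,0]]' | grep -E 'clo|rot|pos'; python3 -c "
from workcell import *;s=get_state();print(s['joint_pos'])
from scipy.spatial.transform import Rotation as R
print(R.from_rotvec(s['eef_rot']).as_matrix())"
```

```text
clock: 13.33
ee_pos: [751.1, -600.9, 466.1]
eef_rot: [2.71, -1.07, 0.641]
clock: 13.83
ee_pos: [765.5, -630.9, 455.0]
eef_rot: [2.686, -1.06, 0.695]
[-0.76698071  0.73524297  0.22137376  0.01946129  1.68321584  1.56261626]
[[ 0.63835349 -0.68055951  0.35964368]
 [-0.60087176 -0.73259505 -0.31977746]
 [ 0.48110077 -0.01196868 -0.87658359]]
```

```bash
python3 -m creep '[[25,-20,20,0],[50,-40,40,0],[75,-60,60,0],[100,-80,80,0],[125,-100,100,0],[150,-120,120,0]]' >/dev/null;python3 -m creep '[[25,-20,20,0],[50,-40,40,0],[75,-60,60,0],[100,-80,80,0],[125,-100,100,0],[150,-120,120,0]]' | grep -E 'clo|rot|pos'; python3 -c "
from workcell import *;s=get_state();print(s['joint_pos'])
from scipy.spatial.transform import Rotation as R
print(R.from_rotvec(s['eef_rot']).as_matrix())"
```

```text
clock: 14.83
ee_pos: [802.8, -659.4, 450.2]
eef_rot: [2.634, -1.038, 0.808]
[-0.76342594  0.76286918  0.22143896  0.02359284  1.5687349   1.56530946]
[[ 0.60461172 -0.67846845  0.41728316]
 [-0.57108442 -0.73444192 -0.36668467]
 [ 0.55525423 -0.01660206 -0.83151495]]
```

```bash
python3 -m creep '[[-25,20,10,0],[-60,30,20,0],[-95,50,30,5],[-130,70,40,10],[-165,90,40,16],[-200,110,40,22],[-235,130,40,28],[-270,150,40,34],[-300,175,40,40],[-330,200,40,45]]' | grep -E 'pos'; python3 -m creep '[[-20,35,0,0],[-40,70,0,0],[-60,105,0,0],[-80,140,0,0],[-100,175,0,0],[-120,210,0,0],[-130,250,0,0],[-130,290,0,0],[-130,330,0,0],[-130,370,0,0]]' | grep -E 'pos';python3 -c "
from workcell import *;s=get_state();print(s['joint_pos'],s['ee_pos'])
from scipy.spatial.transform import Rotation as R
print(R.from_rotvec(s['eef_rot']).as_matrix())"
```

```text
ee_pos: [470.6, -458.6, 490.6]
ee_pos: [341.9, -88.1, 490.6]
[-1.12559307 -0.43725987  1.60983678  0.54675887  1.70010455  0.56118501] [341.91186701 -88.08765367 490.58232537]
[[ 0.83067437  0.03597396  0.55559515]
 [ 0.02130728 -0.9992334   0.0328422 ]
 [ 0.5563507  -0.01544296 -0.83080408]]
```

```bash
python3 -m creep '[[0,40,0,0],[0,80,0,0],[0,120,0,0],[20,155,0,0],[40,190,0,0],[60,225,-10,0],[75,260,-25,0],[90,290,-45,0],[110,320,-65,0],[125,350,-80,0]]' | grep -E 'pos'; python3 -m creep '[[0,1,-40,0],[2,2,-80,0],[3,3,-120,0],[4,3,-160,0],[5,3,-200,0],[5,3,-240,0],[5,3,-270,0],[5,3,-290,0],[5,3,-290,0]]' | grep -E 'clo|pos';python3 - <<'E'
from h import *
s=get_state();print(s['joint_pos'],s['ee_pos']);print(R.from_rotvec(s['eef_rot']).as_matrix())
s=get_state(); w=cam("wrist"); cv2.imwrite("pics/w1.png",w["img"][:,:,::-1])
T=np.eye(4);T[:3,:3]=R.from_rotvec(s['eef_rot']).as_matrix();T[:3,3]=s['ee_pos'];M=np.linalg.inv(T@np.array(w["tool_from_camera"]))
w["R"],w["t"]=M[:3,:3],M[:3,3]
P=cloud(w); m=(w["z_map"]>0)&(abs(P[...,2]-36)<6)&(np.hypot(P[...,0]-482,P[...,1]-265)<75)
n,l,st,_=cv2.connectedComponentsWithStats(m.astype(np.uint8)); k=1+np.argmax(st[1:,4]); ys,xs=np.nonzero(l==k)
Q=plane(w,np.c_[xs,ys],36); print(cv2.minAreaRect(Q[:,:2].astype(np.float32)),np.median(P[l==k][:,2]))
c=cam("top"); P=cloud(c)[c["z_map"]>0]; a=np.deg2rad(1.4); d=P-np.array([518,-35,47]); x=d[:,0]*np.cos(a)+d[:,1]*np.sin(a); y=-d[:,0]*np.sin(a)+d[:,1]*np.cos(a)
b=(x>-130)&(x<60)
for lo in range(-210,-50,10):
    print(lo,[int(d[(x>=xl)&(x<xl+40)&(y>=lo)&(y<lo+10),2].max(initial=-99)) for xl in range(-130,60,40)])
print("press top",d[(abs(y)<60)&(x>-90)&(x<200),2].max())
E
```

```text
ee_pos: [418.3, 163.4, 450.2]
clock: 18.08
ee_pos: [419.8, 163.0, 153.2]
[ 0.35442775 -0.11495768  2.26977952 -0.37124948  0.4545941   2.18051432] [419.77504202 163.03941433 153.15363824]
[[ 0.836466    0.03905663  0.5466253 ]
 [ 0.02546121 -0.99914971  0.03242803]
 [ 0.54742704 -0.0132072  -0.83674919]]
((487.99664306640625, 265.7159118652344), (100.22205352783203, 57.38853073120117), 2.7323176860809326) 36.93508717086632
-210 [-41, -41, -41, -41, -42]
-200 [-40, -40, -44, -39, -42]
-190 [-40, -44, -99, -99, -99]
-180 [167, 169, -99, -50, 38]
-170 [171, 174, 77, 117, 45]
-160 [170, 175, 64, 117, 45]
-150 [167, 167, 127, 121, 41]
-140 [-40, 56, 56, 22, 36]
-130 [-40, 53, 63, 46, 35]
-120 [-42, 54, 85, 83, -26]
-110 [-42, 56, 87, 91, -25]
-100 [-40, 53, 52, 91, -30]
-90 [-38, -8, -9, -10, -99]
-80 [-13, -8, -7, -7, -99]
-70 [-12, -7, -8, -10, -99]
-60 [-11, -6, -6, -8, -99]
press top 420.58191342298164
```

View pics/w1.png

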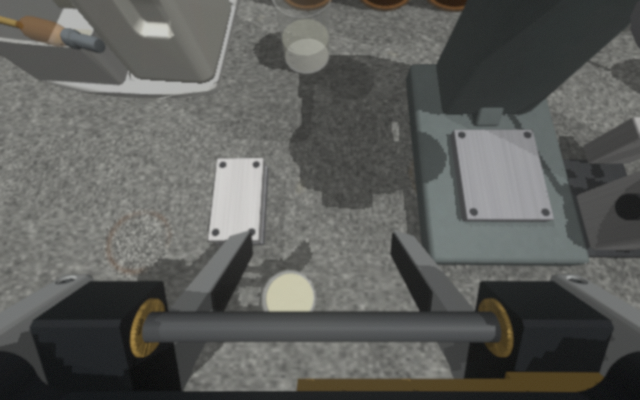

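```bash
python3 -m creep '[[8,25,-5,0.4],[16,50,-10,0.4],[26,75,-20,0.4],[40,90,-30,0.4],[56,102,-40,0.4],[56,102,-60,0.4],[56,102,-80,0.4],[56,102,-80,0.4]]' | grep -E 'clo|pos';python3 - <<'E'
from h import *
s=get_state(); w=cam("wrist"); cv2.imwrite("pics/w2.png",w["img"][:,:,::-1])
Rm=R.from_rotvec(s['eef_rot']).as_matrix()
T=np.eye(4);T[:3,:3]=Rm;T[:3,3]=s['ee_pos'];M=np.linalg.inv(T@np.array(w["tool_from_camera"]))
w["R"],w["t"]=M[:3,:3],M[:3,3]
P=cloud(w)
for (x0,y0,z,r) in ((485,265,36,75),(518,-35,47,90)):
    m=(w["z_map"]>0)&(abs(P[...,2]-z)<6)&(np.hypot(P[...,0]-x0,P[...,1]-y0)<r)
    n,l,st,_=cv2.connectedComponentsWithStats(m.astype(np.uint8)); k=1+np.argmax(st[1:,4]); ys,xs=np.nonzero(l==k)
    Q=plane(w,np.c_[xs,ys],z); print(cv2.minAreaRect(Q[:,:2].astype(np.float32)),np.median(P[l==k][:,2]))
print(s['ee_pos'],Rm[:,1:],s['joint_pos'])
E
```

```text
clock: 18.85
ee_pos: [485.7, 262.3, 88.7]
((488.3001708984375, 266.5697326660156), (99.4759521484375, 55.81839370727539), 2.6929500102996826) 36.72279168996068
((530.1666259765625, 18.498939514160156), (27.267986297607422, 107.54762268066406), 75.98834991455078) 46.909089507764335
[485.68255983 262.25728379  88.74632285] [[ 0.05488722  0.53709052]
 [-0.99823748  0.04857036]
 [-0.02256832 -0.8421251 ]] [ 0.53269518  0.1688039   2.18590441 -0.74125404  0.34904697  2.70271723]
```

```bash
python3 -m creep '[[-4,2,0,2],[-8,4,-10,4],[-8,4,-30,4],[-8,4,-40,4],[-8,4,-40,4],[-8,4,-40,4]]' | grep -E 'clo|pos|force';python3 - <<'E'
from h import *
s=get_state(); 
print(s['ee_pos'],R.from_rotvec(s['eef_rot']).as_matrix()[:,1:],s['joint_pos'])
E
```

```text
clock: 19.4
ee_pos: [480.4, 264.1, 58.1]
contact_force: [0.8, 0.6, 0.8]
finger_force: 0.0
[480.44686658 264.05496027  58.09418854] [[ 0.12923934  0.51980557]
 [-0.99120283  0.09222356]
 [-0.02853309 -0.84929205]] [ 0.49340734  0.20936712  2.24189995 -0.81928089  0.22774991  2.70353174]
```

```bash
python3 -m creep '[[0,1,-8,2],[0,2,-16,4],[0,2,-24,5],[0,2,-30,5],[0,2,-30,5],[0,2,-30,5]]' | grep -E 'clo|pos|force';python3 - <<'E'
from h import *
s=get_state(); 
print(s['ee_pos'],R.from_rotvec(s['eef_rot']).as_matrix()[:,1:],s['joint_pos'])
E
```

```text
clock: 19.9
ee_pos: [481.7, 265.2, 32.4]
contact_force: [0.1, 0.2, 0.2]
finger_force: 0.0
[481.73687876 265.24236499  32.35385992] [[ 0.21768082  0.50130959]
 [-0.97555422  0.13825809]
 [-0.03015016 -0.85415069]] [ 0.43973706  0.25441483  2.28092977 -0.93230869  0.1101902   2.70433032]
```

```bash
python3 -m creep '[[-1,1,-8,0],[-2,1,-16,0],[-2,1,-22,0],[-2,1,-22,0],[-2,1,-22,0],[-2,1,-22,0]]' | grep -E 'clo|pos|force';python3 - <<'E'
from h import *
s=get_state(); 
Rm=R.from_rotvec(s['eef_rot']).as_matrix();print(s['ee_pos'],s['ee_pos']-18.8*Rm[:,2],Rm[:,1:],s['joint_pos'])
E
```

```text
clock: 20.4
ee_pos: [481.6, 267.0, 20.3]
contact_force: [0.2, 0.1, 0.0]
finger_force: 0.0
[481.58309621 266.98657977  20.32026821] [472.46436061 264.46833219  36.56671675] [[ 0.21892564  0.48503913]
 [-0.97533101  0.13394934]
 [-0.02830157 -0.86417279]] [ 0.44103517  0.27954256  2.27699516 -0.93139413  0.10727702  2.70435152]
```

```bash
python3 -m creep '[[-1,0,-8,0],[-2,0,-16,0],[-3,0,-20,0],[-3,0,-20,0],[-3,0,-20,0],[-3,0,-20,0]]' | grep -E 'clo|pos|force';python3 - <<'E'
from h import *
s=get_state(); 
Rm=R.from_rotvec(s['eef_rot']).as_matrix();print(s['ee_pos'],s['ee_pos']-18.8*Rm[:,2],Rm[:,1:],s['joint_pos'])
E
```

```text
clock: 20.9
ee_pos: [481.2, 268.3, 10.5]
contact_force: [0.4, -0.4, 0.5]
finger_force: 0.0
[481.18696803 268.28471837  10.52884489] [472.32137009 265.85829991  26.9286518 ] [[ 0.21852089  0.47157436]
 [-0.9754806   0.12906481]
 [-0.02619578 -0.87233015]] [ 0.44331172  0.2998856   2.27311841 -0.92863378  0.10720427  2.70432429]
```

```bash
python3 -m creep '[[0,0,0,0],[0,0,0,0],[0,0,0,0],[0,0,0,0],[0,0,0,0],[0,0,0,0],[0,0,0,0],[0,0,0,0]]' 45 50; python3 -m creep '[[0,0,4,0],[0,0,12,0],[0,0,20,0],[0,0,30,0],[0,0,40,0],[0,0,50,0],[0,0,60,0]]'
python3 - <<'E'
from h import *
s=get_state(); 
Rm=R.from_rotvec(s['eef_rot']).as_matrix();print(s['ee_pos'],s['ee_pos']-18.8*Rm[:,2],Rm[:,1:],s['joint_pos'])
w=cam("wrist"); c=cam("top"); cv2.imwrite("pics/w3.png",np.vstack([w["img"][100:],c["img"][140:380]])[:,:,::-1])
E
```

```text
clock: 21.57
ee_pos: [481.2, 267.4, 10.6]
eef_rot: [-2.949, -0.316, -0.764]
contact_force: [0.2, -4.1, 2.6]
gripper_width: 59.3
finger_force: 46.4
clock: 22.15
ee_pos: [479.2, 267.6, 69.1]
eef_rot: [-2.95, -0.316, -0.758]
contact_force: [-0.4, 0.1, -5.9]
gripper_width: 59.3
finger_force: 46.4
[479.1784989  267.58522268  69.09444334] [470.3832158  265.18595781  85.53605285] [[ 0.21792886  0.46783421]
 [-0.97562384  0.12762047]
 [-0.0257903  -0.8745537 ]] [ 0.44362361  0.18115953  2.19595146 -0.3168833   0.27806441  2.08492439]
```

View pics/w3.png

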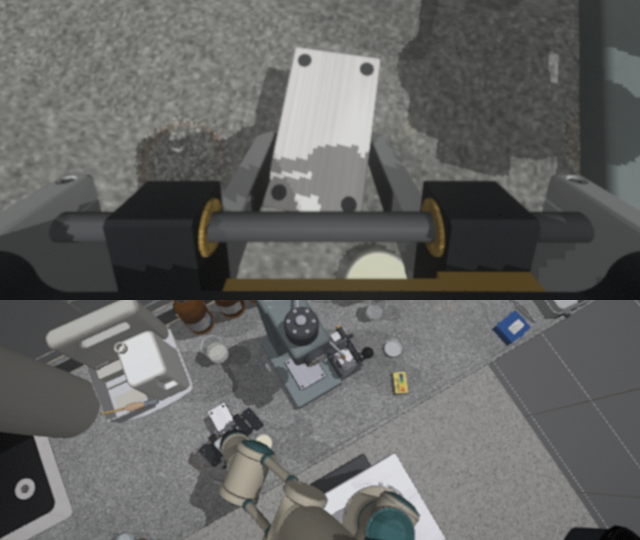

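```bash
cat >> h.py <<'E'
def wrist():
    s=get_state(); w=cam("wrist")
    T=np.eye(4);T[:3,:3]=R.from_rotvec(s['eef_rot']).as_matrix();T[:3,3]=s['ee_pos'];M=np.linalg.inv(T@np.array(w["tool_from_camera"]))
    w["R"],w["t"]=M[:3,:3],M[:3,3]
    return s,w
def mould_held():
    s,w=wrist(); P=cloud(w); Rm=R.from_rotvec(s['eef_rot']).as_matrix()
    g=s['ee_pos']-18.8*Rm[:,2]
    m=(w["z_map"]>0)&(abs(P[...,2]-s['ee_pos'][2]-25)<14)&(np.hypot(P[...,0]-g[0],P[...,1]-g[1])<90)&(w["img"].min(2)>130)
    m=cv2.erode(m.astype(np.uint8),np.ones((3,3)))
    n,l,st,_=cv2.connectedComponentsWithStats(m); k=1+np.argmax(st[1:,4]); Q=P[l==k]
    c=np.median(Q,0); A=np.c_[Q[:,:2]-c[:2],np.ones(len(Q))]; f=np.linalg.lstsq(A,Q[:,2],rcond=None)[0]
    ys,xs=np.nonzero(cv2.dilate((l==k).astype(np.uint8),np.ones((3,3))))
    V=plane(w,np.c_[xs,ys],c[2]); r=cv2.minAreaRect(V[:,:2].astype(np.float32))
    print("n",len(Q),"slope x,y",f[:2],"z",f[2],"rect",r,"box",cv2.boxPoints(r).round(1).tolist(),"\ntcp",s['ee_pos'],"grasp",g,"lean",np.degrees(np.arccos(-Rm[2,2])),"yaw",np.degrees(np.arctan2(Rm[0,1],-Rm[1,1])))
    print("J",s['joint_pos'],s['finger_force'],s['gripper_width'])
E
python3 -c "
from h import *
mould_held()"
```

```text
n 11909 slope x,y [-0.02495843 -0.00517472] z 96.6739976488986 rect ((487.9793395996094, 268.574951171875), (97.77242279052734, 55.5205192565918), 3.267988443374634) box [[437.6000061035156, 293.5], [440.79998779296875, 238.10000610351562], [538.4000244140625, 243.60000610351562], [535.2000122070312, 299.1000061035156]] 
tcp [480.99273292 268.49502885  70.94971505] grasp [472.11955725 266.05699849  87.34370057] lean 29.305708858376352 yaw 12.59742686274993
J [ 0.4436519   0.17989787  2.19429891 -0.31925362  0.27578408  2.08751984] 46.40808979419262 59.55510453515182
```

```bash
cat > kin.py <<'E'
import numpy as np
from scipy.optimize import least_squares, fsolve
D=[(.2766,1.506,1.3607,215.7,-532.4,204.6),(-.1291,1.405,1.8652,335,88.9,435.5),(.6892,.2204,1.8143,736.1,-569.7,476.9),(.7629,.2214,1.5687,802.8,-659.4,450.2),(.1755,.2235,2.7106,337.7,86.9,731.2)]
def fk(p,j2,j3,j5):
    a,b,h,L,r0=p; return np.array([r0+a*np.sin(j2)+b*np.sin(j2+j3)+L*np.sin(j2+j3+j5), h+a*np.cos(j2)+b*np.cos(j2+j3)+L*np.cos(j2+j3+j5)])
f=lambda p:np.concatenate([fk(p,*d[:3])-[np.sqrt(d[3]**2+d[4]**2-69.3**2),d[5]] for d in D])
s=least_squares(f,[450,400,200,250,0]); print(s.x.round(1),f(s.x).round(1))
for r in (380,420,460,500,520):
  for z in (58,70,85,110):
    out=[]
    for lean in (20,25,29,33,45):
        q=fsolve(lambda q:fk(s.x,q[0],q[1],np.pi-np.radians(lean)-q[0]-q[1])-[r,z],[.2,2.2]); out.append((round(np.pi-np.radians(lean)-q.sum(),2)))
    print(r,z,"J5 for lean 20,25,29,33,45:",out)
E
python3 kin.py
```

```text
[628.6 419.4 121.2 422.4  21.6] [ 32.4  10.8   2.7   8.6  -4.5   1.    3.3   6.3 -33.9 -26.7]
380 58 J5 for lean 20,25,29,33,45: [np.float64(0.46), np.float64(0.34), np.float64(0.24), np.float64(0.12), np.float64(-0.37)]
380 70 J5 for lean 20,25,29,33,45: [np.float64(0.51), np.float64(0.39), np.float64(0.29), np.float64(0.18), np.float64(-0.26)]
380 85 J5 for lean 20,25,29,33,45: [np.float64(0.56), np.float64(0.45), np.float64(0.35), np.float64(0.25), np.float64(-0.15)]
380 110 J5 for lean 20,25,29,33,45: [np.float64(0.65), np.float64(0.54), np.float64(0.45), np.float64(0.36), np.float64(0.01)]
420 58 J5 for lean 20,25,29,33,45: [np.float64(0.45), np.float64(0.32), np.float64(0.21), np.float64(0.08), np.float64(-0.42)]
420 70 J5 for lean 20,25,29,33,45: [np.float64(0.49), np.float64(0.37), np.float64(0.26), np.float64(0.14), np.float64(-0.32)]
420 85 J5 for lean 20,25,29,33,45: [np.float64(0.54), np.float64(0.42), np.float64(0.32), np.float64(0.21), np.float64(-0.22)]
420 110 J5 for lean 20,25,29,33,45: [np.float64(0.62), np.float64(0.51), np.float64(0.41), np.float64(0.31), np.float
[... 831 characters left out ...]
oat64(0.4), np.float64(0.28), np.float64(0.16), np.float64(-0.27)]
500 110 J5 for lean 20,25,29,33,45: [np.float64(0.6), np.float64(0.48), np.float64(0.37), np.float64(0.26), np.float64(-0.15)]
520 58 J5 for lean 20,25,29,33,45: [np.float64(0.45), np.float64(0.31), np.float64(0.19), np.float64(0.06), np.float64(-0.42)]
520 70 J5 for lean 20,25,29,33,45: [np.float64(0.49), np.float64(0.35), np.float64(0.23), np.float64(0.11), np.float64(-0.35)]
520 85 J5 for lean 20,25,29,33,45: [np.float64(0.53), np.float64(0.4), np.float64(0.28), np.float64(0.16), np.float64(-0.28)]
520 110 J5 for lean 20,25,29,33,45: [np.float64(0.6), np.float64(0.48), np.float64(0.37), np.float64(0.25), np.float64(-0.16)]
```

```bash
python3 -m creep '[[-10,0,25,0],[-25,-15,45,-2],[-40,-45,60,-4],[-55,-80,60,-6],[-70,-115,60,-8],[-85,-150,60,-8],[-96,-185,60,-8],[-96,-220,60,-8],[-96,-258,60,-8],[-96,-296,60,-8]]' | grep -E 'clo|pos'; python3 -m creep '[[0,0,0,0],[0,0,0,0]]' |grep pos
python3 - <<'E'
from h import *
mould_held()
s,w=wrist(); cv2.imwrite("pics/w4.png",w["img"][:,:,::-1]); P=cloud(w)
m=(w["z_map"]>0)&(abs(P[...,2]-47)<6)&(np.hypot(P[...,0]-522,P[...,1]+34)<90)
n,l,st,_=cv2.connectedComponentsWithStats(m.astype(np.uint8)); k=1+np.argmax(st[1:,4]); ys,xs=np.nonzero(l==k)
Q=plane(w,np.c_[xs,ys],47); r=cv2.minAreaRect(Q[:,:2].astype(np.float32));print("platen",r,cv2.boxPoints(r).round(1).tolist(),np.median(P[l==k][:,2]))
E
```

```text
clock: 23.13
ee_pos: [383.8, 37.8, 126.5]
ee_pos: [385.1, 35.9, 126.8]
n 9431 slope x,y [-0.04693321 -0.01252127] z 152.03177036162742 rect ((399.86737060546875, 35.31231689453125), (55.597084045410156, 85.08899688720703), 87.43761444091797) box [[356.1000061035156, 9.399999618530273], [441.1000061035156, 5.599999904632568], [443.6000061035156, 61.20000076293945], [358.6000061035156, 65.0]] 
tcp [385.06051806  35.91470672 126.82937114] grasp [376.14070409  34.83964245 143.34364241] lean 28.54780529974706 yaw 4.129448351884439
J [-0.28586047 -0.2069451   2.36422137  0.3684546   0.5512851   0.9466514 ] 47.51599003012757 57.98420514259896
platen ((524.07861328125, -32.007041931152344), (112.36399841308594, 92.05939483642578), 1.9088406562805176) [[466.3999938964844, 12.100000381469727], [469.5, -79.9000015258789], [581.7999877929688, -76.0999984741211], [578.7000122070312, 15.899999618530273]] 47.81842074649011
```

View pics/w4.png

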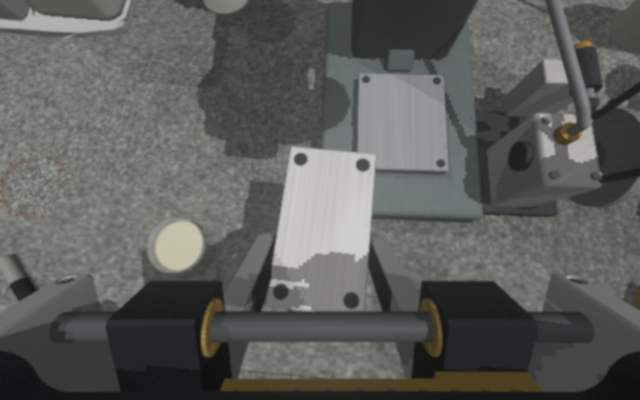

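```bash
python3 -m creep '[[0,-30,-10,0],[5,-64,-25,0],[15,-64,-40,0],[20,-64,-52,0],[25,-64,-54,0],[25,-64,-54,0],[25,-64,-54,0]]' | grep -E 'clo|pos|force'
python3 - <<'E'
from h import *
mould_held()
E
```

```text
clock: 23.98
ee_pos: [411.1, -24.3, 74.1]
contact_force: [-0.4, 0.1, -4.7]
finger_force: 47.5
n 12015 slope x,y [-0.04373269 -0.01195398] z 99.72238135397855 rect ((418.9585266113281, -24.486278533935547), (55.75069808959961, 98.41459655761719), 88.60918426513672) box [[369.1000061035156, -51.20000076293945], [467.5, -53.5], [468.79998779296875, 2.200000047683716], [370.3999938964844, 4.599999904632568]] 
tcp [411.14837287 -24.26204683  74.08432142] grasp [402.20599837 -25.43400828  90.57978882] lean 28.667493074937457 yaw 4.741974521104924
J [-0.51788036 -0.03578141  2.42836434  0.73973286  0.44412251  0.34921826] 47.51894406446695 58.42975584764877
```

```bash
python3 -m creep '[[12,-1,0,0],[24,-2,0,0],[36,-3,0,0],[48,-4,0,0],[60,-4,0,0],[70,-4,0,0]]' | grep -E 'clo|pos|force'
```

```text
clock: 24.53
ee_pos: [483.5, -30.1, 74.6]
contact_force: [-0.4, -0.5, -5.5]
finger_force: 47.5
```

```bash
python3 -m creep '[[8,0,0,0],[16,0,0,0],[24,0,0,0],[32,0,-1,0],[35,0,-3,0],[35,0,-3,0],[35,0,-3,0]]' | grep -E 'clo|pos|force'
python3 - <<'E'
from h import *
mould_held()
E
```

```text
clock: 25.12
ee_pos: [515.7, -29.6, 70.7]
contact_force: [0.6, -0.5, -4.9]
finger_force: 47.5
n 4169 slope x,y [-0.04511092 -0.01160047] z 94.99467802271272 rect ((553.0122680664062, -30.988527297973633), (55.32598876953125, 40.423179626464844), 88.3992919921875) box [[532.0, -58.099998474121094], [572.4000244140625, -59.20000076293945], [574.0, -3.9000000953674316], [533.5999755859375, -2.799999952316284]] 
tcp [515.66732989 -29.60826158  70.66448426] grasp [506.72642803 -30.75352389  87.16262501] lean 28.650504963129233 yaw 4.525041683388533
J [-0.36947812  0.13094135  2.25497984  0.65907711  0.38247306  0.5586733 ] 47.51851581816197 58.158923428788526
```

```bash
python3 -m creep '[[0,0,-3,0],[0,0,-6,0],[0,0,-9,0],[0,0,-11,0],[0,0,-12,0],[0,0,-12,0]]' | grep -E 'clo|pos|force'
```

```text
clock: 25.67
ee_pos: [515.9, -29.8, 58.9]
contact_force: [-0.8, 0.1, -3.9]
finger_force: 47.5
```

```bash
python3 -m creep '[[0,0,-1,0],[0,0,-2,0],[0,0,-2,0]]' | grep -E 'clo|pos|force'; python3 -m creep '[[0,0,0,0],[0,0,0,0],[0,0,0,0],[0,0,0,0]]' 76 | grep -E 'clo|pos|force|width'
python3 - <<'E'
from h import *
mould_held()
c=cam("top"); cv2.imwrite("pics/t5.png",cv2.resize(c["img"][150:270,240:420,::-1],None,fx=4,fy=4))
E
```

```text
clock: 25.92
ee_pos: [516.4, -29.9, 57.5]
contact_force: [-1.4, 0.3, -2.4]
finger_force: 47.5
clock: 26.25
ee_pos: [517.1, -30.4, 57.9]
contact_force: [-0.1, -0.1, -0.6]
gripper_width: 75.7
finger_force: 0.0
n 12867 slope x,y [0.00145264 0.00098511] z 83.67129735775542 rect ((524.3568725585938, -30.523168563842773), (55.532920837402344, 99.16987609863281), 87.2532958984375) box [[473.5, -55.900001525878906], [572.5999755859375, -60.599998474121094], [575.2000122070312, -5.199999809265137], [476.20001220703125, -0.4000000059604645]] 
tcp [517.08728217 -30.41416523  57.90648965] grasp [508.09493597 -31.52809656  74.3787957 ] lean 28.814290896193064 yaw 4.485790845128101
J [-0.36953263  0.15761467  2.27426169  0.74174462  0.34426519  0.47061638] 0.0 75.73153090749392
```

View pics/t5.png

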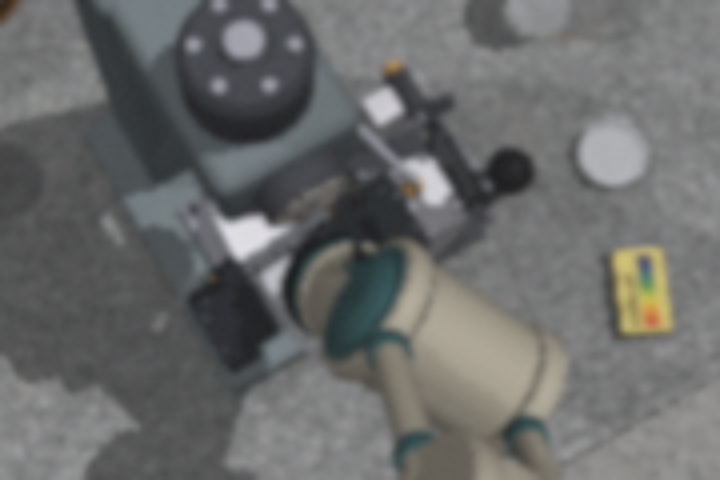

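```bash
python3 -m creep '[[-2,0,1,0],[-10,0,2,0],[-22,0,4,0],[-36,0,6,0],[-52,0,8,0],[-70,0,10,0],[-90,0,14,0],[-110,0,20,0],[-130,0,30,0],[-140,0,45,0]]' 84| grep -E 'clo|pos|force'
python3 - <<'E'
from h import *
s,w=wrist(); P=cloud(w)
m=(w["z_map"]>0)&(abs(P[...,2]-83)<5)&(np.hypot(P[...,0]-524,P[...,1]+32)<90)
n,l,st,_=cv2.connectedComponentsWithStats(m.astype(np.uint8)); k=1+np.argmax(st[1:,4]); ys,xs=np.nonzero(l==k)
Q=plane(w,np.c_[xs,ys],83); r=cv2.minAreaRect(Q[:,:2].astype(np.float32));print("mould",r,np.median(P[l==k][:,2]))
m=(w["z_map"]>0)&(abs(P[...,2]-205)<18)&(np.hypot(P[...,0]-441,P[...,1]+197)<40); print("knob",m.sum(), P[m].mean(0) if m.any() else 0)
cv2.imwrite("pics/w6.png",w["img"][:,:,::-1])
E
```

```text
clock: 27.18
ee_pos: [371.4, -27.4, 100.3]
contact_force: [0.7, 0.8, 0.5]
finger_force: 0.0
mould ((523.0084838867188, -30.144636154174805), (55.77935791015625, 102.56378173828125), 87.21337890625) 83.82045350393354
knob 0 0
```

View pics/w6.png

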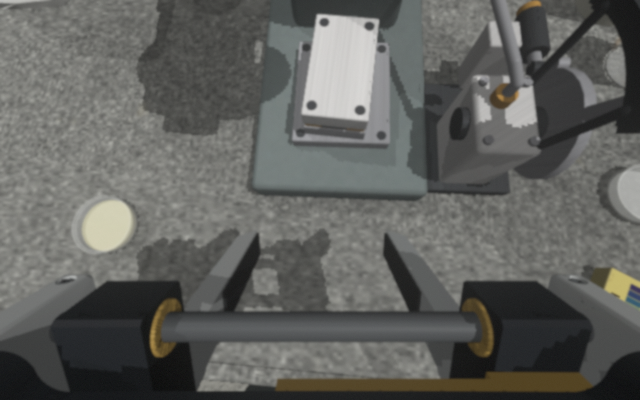

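```bash
python3 -m creep '[[-5,0,40,-1],[-5,-10,75,-2],[-5,-40,90,-2],[-5,-75,95,-2],[-5,-110,95,-2],[-5,-145,90,-2],[0,-174,84,-2],[10,-174,84,-2],[10,-174,84,-2]]' 0 20| grep -E 'clo|pos|force'
python3 - <<'E'
from h import *
s,w=wrist(); P=cloud(w); print(s['ee_pos'],R.from_rotvec(s['eef_rot']).as_matrix()[:,1:],s['joint_pos'])
m=(w["z_map"]>0)&(P[...,2]>182)&(np.hypot(P[...,0]-441,P[...,1]+197)<35)
if m.any():print("knob",m.sum(), P[m].mean(0), P[m].min(0),P[m].max(0))
cv2.imwrite("pics/w7.png",w["img"][:,:,::-1])
E
```

```text
clock: 27.98
ee_pos: [386.6, -205.6, 185.6]
contact_force: [0.9, 0.2, -0.8]
finger_force: 0.0
[ 386.59669637 -205.5920645   185.61217387] [[ 0.04122607  0.47907427]
 [-0.99879346  0.04319645]
 [-0.02668381 -0.87671085]] [-1.07384529 -0.1011802   2.11605301  0.55662523  0.99009268  0.18353541]
knob 2300 [ 436.93119368 -198.18162182  214.68971781] [ 423.48645285 -214.88097591  197.30228118] [ 456.9540211  -180.07417199  222.12582341]
```

View pics/w7.png

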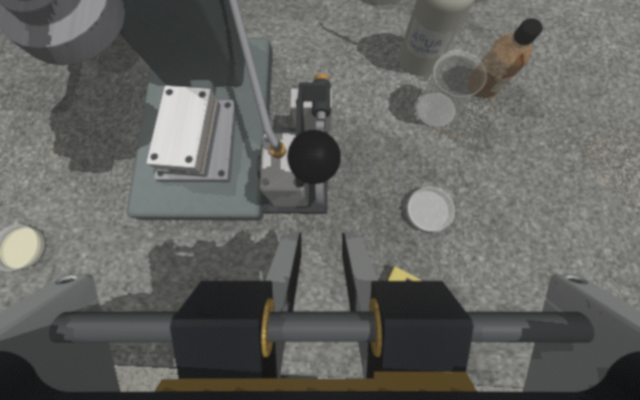

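```bash
python3 -m creep '[[10,2,-1,0],[20,4,-1,0],[32,4,-1,0],[44,4,-1,0],[56,5,-1,0],[68,5,-1,0]]' 0 | grep -E 'clo|pos|force|width'
```

```text
clock: 28.53
ee_pos: [450.6, -195.8, 183.0]
contact_force: [-12.0, -1.4, 2.4]
gripper_width: 0.5
finger_force: 4.9
```

```bash
python3 -m creep '[[12,-1,0,0],[24,-2,0,0],[34,-3,0,0],[44,-3,0,0],[52,-3,0,0],[55,-3,0,0]]' | grep -E 'clo|pos|force|width'
python3 - <<'E'
from h import *
s,w=wrist(); P=cloud(w)
m=(w["z_map"]>0)&(P[...,2]>180)&(abs(P[...,1]+196)<25)&(P[...,0]>450)&(P[...,0]<580)
print("knob",m.sum(), P[m].mean(0), P[m].min(0),P[m].max(0)); cv2.imwrite("pics/w8.png",w["img"][:,:,::-1])
E
```

```text
clock: 29.03
ee_pos: [501.3, -196.3, 178.5]
contact_force: [-9.2, -1.3, -11.0]
gripper_width: 0.1
finger_force: 6.1
knob 26285 [ 474.7799279  -197.66234598  282.86787844] [ 450.02735756 -220.9976551   191.03918779] [ 535.54095956 -171.00107394  309.52498306]
```

```bash
python3 -m creep '[[8,0,-1,0],[14,0,-2,0],[18,0,-3,0],[18,0,-3,0]]' | grep -E 'clo|pos|force'
python3 - <<'E'
from h import *
s,w=wrist(); P=cloud(w)
m=(w["z_map"]>0)&(P[...,2]>180)&(P[...,2]<230)&(abs(P[...,1]+196)<25)&(P[...,0]>480)&(P[...,0]<580)
print("knob",m.sum(), P[m].mean(0), P[m].min(0),P[m].max(0)); cv2.imwrite("pics/w8.png",w["img"][:,:,::-1])
E
```

```text
clock: 29.42
ee_pos: [518.7, -195.9, 174.9]
contact_force: [-12.7, -1.4, -7.6]
finger_force: 7.1
knob 4280 [ 524.97018613 -195.55248536  209.52749938] [ 497.84562127 -212.10377898  185.74426714] [ 554.37580903 -177.40132573  229.99287064]
```

View pics/w8.png

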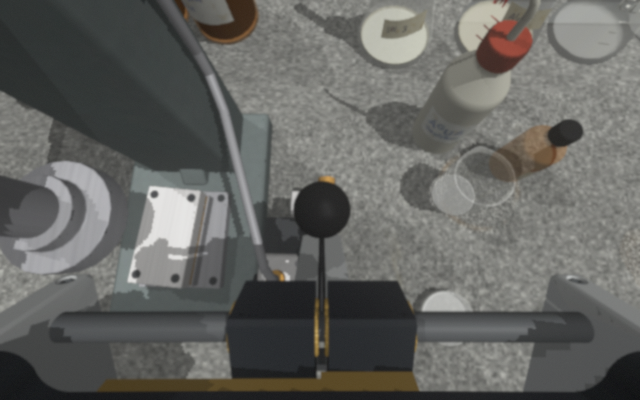

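```bash
python3 -m creep '[[-8,0,-1,0],[-20,0,-1,0],[-35,0,0,0],[-55,0,0,0],[-80,0,0,0],[-110,0,5,0],[-140,-5,10,0],[-170,-10,20,0],[-200,-20,30,0],[-220,-30,40,0]]' | grep -E 'clo|pos|force'; python3 -m creep '[[0,-20,20,0],[0,-40,40,0],[0,-60,60,0],[0,-80,60,0],[0,-80,60,0],[0,-80,60,0],[0,-80,60,0],[0,-80,60,0],[0,-80,60,0],[0,-80,60,0]]' | grep -E 'clo|pos|force'
python3 - <<'E'
from h import *
c=cam("scene"); cc=cam("top")
a=c["img"][80:270,230:400]; b=cc["img"][130:260,240:400]
cv2.imwrite("pics/end.png",np.hstack([cv2.resize(a,(400,447)),cv2.resize(b,(400,447))])[:,:,::-1])
P=cloud(cc); m=(cc["z_map"]>0)&(P[...,2]>185)&(P[...,2]<230)&(abs(P[...,1]+196)<25)&(P[...,0]>400)&(P[...,0]<580)
print("knob",m.sum(),P[m].mean(0))
E
```

```text
clock: 30.3
ee_pos: [305.4, -229.9, 222.6]
contact_force: [-0.3, -1.2, -0.0]
finger_force: 0.0
clock: 31.13
ee_pos: [307.3, -310.8, 282.0]
contact_force: [0.0, 0.2, 0.4]
finger_force: 0.0
knob 116 [ 522.16890693 -192.68383863  210.59907668]
```

View pics/end.png

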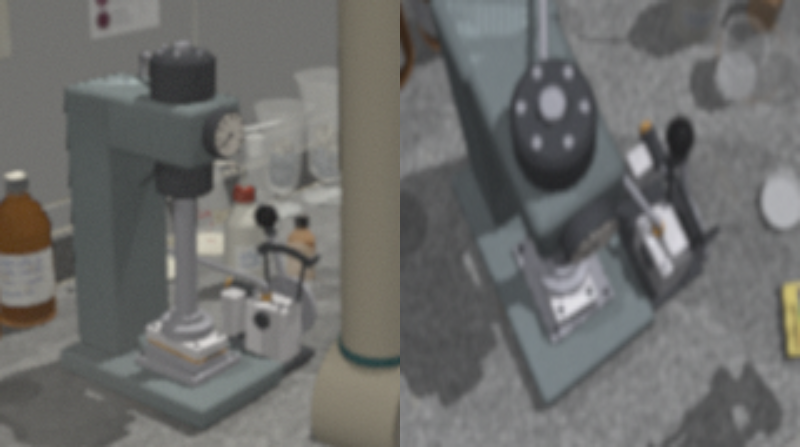

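```bash
python3 -m creep '[[0,0,0,0],[0,0,0,0],[0,0,0,0],[0,0,0,0],[0,0,0,0],[0,0,0,0],[0,0,0,0],[0,0,0,0],[0,0,0,0],[0,0,0,0]]' | grep -E 'clo|force'; python3 -c "
from workcell import *
print(sign_off())"
```

```text
clock: 32.07
contact_force: [0.6, 0.2, -0.1]
finger_force: 0.0
the job is handed in; nothing more can be done
None
```

I placed the mould on the platen (within about 2 mm of centre, about 5° off square), the lever stayed back in float after I let go, the head rests on the mould, and I handed the job in at 32 s; no verdict came back.

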